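Hang the caddy from an S-hook on the rail

ROBOT

A 6-joint arm with a two-finger parallel gripper is mounted at the origin on the work surface; the furniture and walls round the work are solid. World frame = base frame: x ahead of the robot, y to its left, z up, the work surface at z = 0. Lengths are in mm, angles in rad, forces in N, time in s.
With the tool pointing down it reaches from about 275 to 725 mm from the base axis. Payload 5.6 kg.
Tool frame: the origin (TCP) lies midway between the tips of the shut fingers; the grasp point (between the pads) lies 19 mm behind it (grip_point_offset is the distance from the TCP to the grasp point, in mm); z points along the fingers, y is the line along which they close (so a half turn about z gives the same grasp; the last joint's range is limited). The gripper opens to 85 mm and grips with 20 to 120 N. Pads are 22 mm wide; open, the fingers measure 114 mm over their backs; the gripper's body (76 mm by 85 mm) begins 54 mm behind the grasp point. The pads swing forward as they close: fully open they stand 13 mm farther back than shut.
Start: joints at [-0.903, 0.255, 0.108, 0, -1.424, -0.285], TCP at [205.454, -510.178, 231.283] pointing down, gripper open.
Joint ranges: [-2.95, 2.95], [-1.21, 1.97], [-1.09, 1.5], [-2.87, 1.71], [-2.94, -0.07], [-3.05, 3.05]. Speed limits (rad/s): [2.57, 2.57, 3.14, 3.14, 3.14, 3.14].

INTERFACE

Orientations are given as a unit quaternion [w, x, y, z].
In Python, from bench import get_obs, capture, close_job, grip_point_offset gives the robot as it stands.
- The arm moves only by the shell command python3 -m jog 'ROWS' [FORCE]. ROWS is JSON, a list that holds one entry, the list of rows, each a list of 7 numbers: the shift along the tool's x, y, z in m, then the turn, a rotation vector about the tool's x, y, z in rad, then the opening, from -1 (shut) to 1 (fully open). A call has 1 to 12 rows; each row is the pose to reach, as a shift and turn from the pose commanded when the call began, along the tool's axes at that moment; what a row does not reach only later rows make up. A row lasts 1/10 s, in which the tool goes at most 50 mm and 8.59 degrees, less where a joint would pass 70% of its speed; a pose out of reach is approached as far as the arm can. A call with a gripper value outside its range is refused whole. The fingers move at their own pace and stop on an object; FORCE is the grip in N (left out, the last holds). Time passes only in rows, so rows that repeat a pose let the fingers close. It gives the time, the measured TCP pose, the force, the opening and the grip force at its end, in the units of the state.
- get_obs(): the state, without advancing time (a new reading comes with each control period).
- capture(name): name is "scene" or "side" or "wrist"; returns a dict with "image" (480x640x3 uint8, red, green, blue), "range_z" (480x640 float32, mm along the optical axis (not along the pixel's ray), 0 where there is no reading), "fx", "fy", "cx", "cy" (pixels), "origin" and "orientation" of the camera in the world; the wrist camera has in their place "tool_from_camera" (4x4, takes a point from camera to tool coordinates, whose origin is the TCP and whose axes are the flange's). Camera axes: x right, y down, z forward; pixel columns grow to the right and rows downward; lengths in mm; the calibration is good to about 2 mm. A picture is of the moment at which its call begins: read the wrist's pose just before it.
- close_job(): hands the job in; it is judged then, once.
The state is a dict: "time_s": time; "qpos": joint angles; "dq": joint speeds; "joint_torque": joint torques, N m; "tcp_pos": TCP position; "tool_rot": TCP orientation; "force": force on the tool from outside, world axes, zero at the start; "moment": the same for the moment, N m; "finger_gap": opening from 0.0 (shut) to 1.0 (fully open); "finger_force": force on a finger pad.
Only numpy, scipy, OpenCV 4.12 (cv2) and the standard library are available. Lean on these libraries where they do the work, as an engineer would, in place of code of your own. Each camera call takes 0.05 s, during which the arm holds its last target. There are 200 camera calls.

TASK

Take the S-hook off its little stand and hook it over the rail, somewhere about the rail's middle, lowering it until it rests on the bar while you still hold it; the bar's height is not known exactly, so feel for it and press gently. Then bring the hook along the bar until it butts against the stop collar, let it hang there, and hang the caddy by its wire handle from the hook's lower curl. Leave the caddy hanging level and still, clear of the table, with the hook by the collar, and do not disturb the two glaze jars.

Things in the scene. Friction and masses are not known exactly. Their poses are not given: they have to be found in the camera images.
- rack: fixed steel rail: a 12 mm round bar along the rack's y axis at x = 0, between two posts (16 mm thick, 280 mm tall, feet 60 mm across) at y = -170 and +170 mm. Origin on the table midway, z up. The bar's axis is clamped at a height between 236 and 260 mm, unknown, not measured; in rubber bushes it gives 1 mm down per 6 N. The hook must never press on bar or collar with over 20 N.
- stop_foot (a point): point on the table under the bar, at y = +70 mm in the rack's axes (same axes as the rack). The stop collar (24 mm across, 16 mm wide) sits on the bar at rack y = +77 to +93 mm; the hook butts against it when the hook's origin is over this point.
- hook_stand: small fixed steel stand, base 84 mm across, where the S-hook hangs at the start. Origin under the base's centre, z up. A 12 mm peg runs along its y axis at height 160 mm, from y = -28 mm to its post at y = +36 mm; nothing is higher than 166 mm. To take the hook off, raise it 35 to 40 mm and draw it back along its own -x by 50 mm or more.
- s_hook: twisted steel S-hook, 100 g, free to swing. Origin: upper curl's centre, z up. Upper curl: strip 14 mm wide (y), inner radius 13.5 mm, in the x-z plane; its free end is at x +16, z -5 mm, the shank runs down at x -16 to z -50, then crosses to x 0, y +16 at z -73. So it goes on a bar from the -x side with the bar at z -14 to -40, then down. Seated, the bar's axis is at x 0, z +7.
- tab (a point): middle of the grey grip tab on top of the S-hook, at hook (0, 0, 46) mm; the hook's axes. The tab is 28 mm (x) by 10 mm (y), from z = -22 to +20 mm about this point. Grip it across y from above, with no fingertip more than 21 mm below this point: the collar reaches up to 27 mm below it when the hook sits on the bar.
- lower_curl (a point): centre of the S-hook's lower curl, at hook (0, 0, -95) mm; the hook's axes. Strip 12 mm wide along x, bent in the y-z plane, inner radius 13.5 mm, bottom of the bowl at z = -13.5 mm. The shank comes down at y = +16 from z = +22; the open tip's top is at y = -18, z = +7 mm: a handle along x goes in from the -y side with its axis at z = 13 to 23, then down. A hung 8 mm handle has its axis at z = -9.
- caddy: open aluminium caddy, 150 x 60 x 36 mm (x, y, z), 100 to 170 g, origin under the centre of its floor, z up, with a rigid wire handle over it in its x-z plane (89 mm tall in all). When it hangs, hook and bar stand over the handle's middle: hold the handle to the robot's side of it and lean the gripper back from them by 10 to 25 degrees, so its body stays clear. Let go, it sways for some seconds.
- handle (a point): middle of the caddy's handle, at caddy (0, 0, 85) mm, on the wire's axis; the caddy's axes. The wire is 8 mm thick and straight along x for 67 mm to either side, then bends down to the end walls. The hook's lower curl goes under this point; grip the wire across y, 50 to 57 mm to the side of it.
- jar_cobalt: glaze jar with blue glaze and black lid, 61 mm across, 75 mm tall, standing among the task's things; origin under its centre. To be left alone.
- jar_iron: glaze jar with dark brown glaze and red lid, 53 mm across, 70 mm tall, also among the task's things; origin under its centre. To be left alone.

How it is judged:
By the outcome, as a careful person would: the job done as asked, in the order asked, and still so for the second after the job is handed in, with the robot touching nothing.
It also fails if it takes over 72 s, if anything falls off the work surface, if the arm or the gripper's body presses on something with over 40 N, if the wrist force passes 120 N, or if a joint passes its speed limit or range.

## Working session

There is one attempt and no reset: what is moved stays moved. The work goes in short steps, Python scripts to look and compute and a shell command to move; the robot and the scene stay as the last step left them, time stands still between calls to the robot, and variables do not carry over. Pictures are saved under pics/ and viewed, at most 10 in all, crops included, and the job is handed in when it is done.

```bash
ls; mkdir -p pics; python3 - <<'E'
from bench import *
import numpy as np,cv2
print(get_obs(), grip_point_offset)
for n in ("scene","side"):
    c=capture(n); cv2.imwrite(f"pics/{n}0.png",c["image"][:,:,::-1]); np.savez(f"pics/{n}0.npz",**c)
    print(n,{k:v for k,v in c.items() if k not in("image","range_z")})
E
```

```text
pics
{'time_s': 0.0, 'qpos': array([-9.03403252e-01,  2.55772627e-01,  1.06978243e-01, -4.97410200e-04,
       -1.42393725e+00, -2.84588202e-01]), 'dq': array([ 0.000211  , -0.00088131,  0.000373  ,  0.00087687,  0.00075945,
        0.00106186]), 'joint_torque': array([-2.93866715e-04, -3.86623871e+01,  2.37937117e+01,  5.36502555e+00,
       -6.10765055e-03,  9.94992376e-06]), 'tcp_pos': array([ 205.29303618, -509.68828848,  230.36844288]), 'tool_rot': array([-2.24750200e-04, -1.90199850e-01,  9.81744886e-01,  9.72808217e-04]), 'force': array([ 0.21774874, -0.56634304, -1.02264104]), 'moment': array([ 0.02768339, -0.0108272 ,  0.00492053]), 'finger_force': 0.0, 'finger_gap': 1.0018525552594084} 18.700000000000003
scene {'fx': 501.2691927264201, 'fy': 501.2691927264201, 'cx': 311.8849412822908, 'cy': 241.54476047130194, 'origin': array([178.6802315 , 593.66787388, 656.27764213]), 'orientation': array([ 0.11343894, -0.21323957,  0.87431299, -0.42099559])}
side {'fx': 542.5571856705158, 'fy': 542.5571856705158, 'cx': 320.1252731163728, 'cy': 240.14481013765152, 'origin': array([312.30945595, 833.70192211, 669.42004218]), 'orientation': array([ 0.04196837, -0.09486184,  0.86862651, -0.48448722])}
```

View pics/scene0.png

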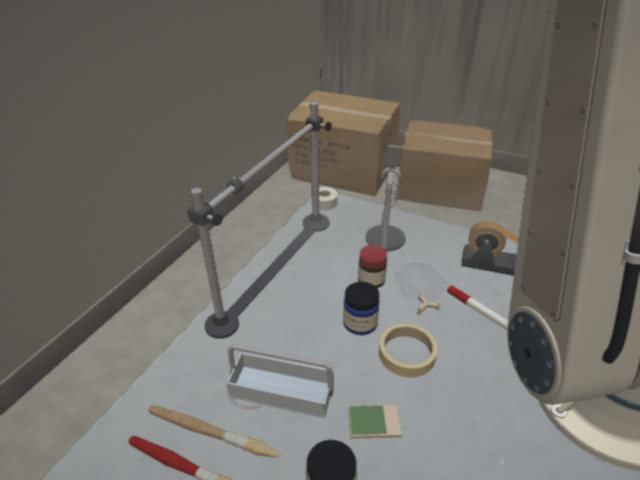

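View pics/side0.png

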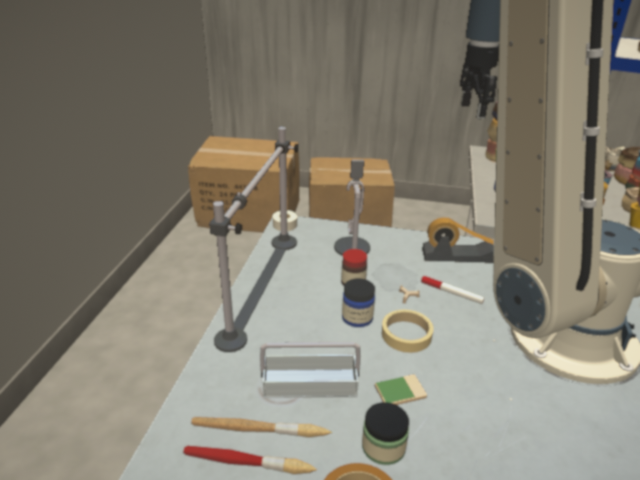

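The scene view shows the rack's posts, with feet at about (221,324) and (316,222), and the collar at (236,185). The stand base is at (385,237) with the hook on it near (392,180). The caddy is at (280,380), the cobalt jar at (361,308) and the iron jar at (373,265).

```bash
cat > h.py <<'E'
import numpy as np,cv2
from scipy.spatial.transform import Rotation as R
from bench import *
def rot(q): return R.from_quat(q,scalar_first=True).as_matrix()
def cloud(c,T=None):
    z=np.asarray(c["range_z"],float); v,u=np.mgrid[:480,:640]
    P=np.stack([(u-c["cx"])/c["fx"]*z,(v-c["cy"])/c["fy"]*z,z],-1)
    if T is None: M,o=rot(c["orientation"]),np.asarray(c["origin"])
    else: M,o=T[:3,:3],T[:3,3]
    W=P@M.T+o; W[z<=0]=np.nan; return W
def wristcap():
    o=get_obs(); c=capture("wrist"); T=np.eye(4); T[:3,:3]=rot(o["tool_rot"]); T[:3,3]=o["tcp_pos"]
    return c,T@np.asarray(c["tool_from_camera"])
E
python3 - <<'E'
from h import *
for n in ("scene","side"):
    c=dict(np.load(f"pics/{n}0.npz")); W=cloud(c)
    print(n)
    px={"scene":dict(footN=(221,324),footF=(316,222),collar=(236,185),base=(385,240),tab=(392,175),cob=(361,294),iron=(373,256),hL=(232,350),hR=(330,369),hM=(282,358)),
     "side":dict(footN=(230,340),footF=(284,242),collar=(240,202),base=(352,247),tab=(357,170),cob=(359,289),iron=(354,258),hL=(264,347),hR=(358,347),hM=(312,347))}[n]
    for k,(u,v) in px.items():
        w=W[v-2:v+3,u-2:u+3].reshape(-1,3); i=np.nanargmax(w[:,2]); print(k,np.round(np.nanmedian(w,0)),np.round(w[i]))
    # clusters in world regions above z
    ok=np.isfinite(W[...,2])
    for lo,hi,nm in ((60,220,"60-220"),):
        m=ok&(W[...,2]>lo)&(W[...,2]<hi)&(W[...,0]>150)&(W[...,0]<900)&(abs(W[...,1])<600)
        k,lab,st,ce=cv2.connectedComponentsWithStats(m.astype(np.uint8))
        for i in range(1,k):
            if st[i,4]>40:
                w=W[lab==i]; print(nm,np.round(ce[i]),st[i,4],np.round(np.median(w,0)),np.round(w.min(0)),np.round(w.max(0)))
E
```

```text
scene
footN [600. 156.  18.] [599. 156.  24.]
footF [ 594. -181.   15.] [ 589. -184.   21.]
collar [599.  68. 247.] [601.  69. 251.]
base [ 432. -171.   29.] [ 434. -168.   37.]
tab [ 439. -200.  166.] [ 436. -193.  169.]
cob [395.  36.  76.] [390.  39.  78.]
iron [417. -68.  71.] [419. -68.  72.]
hL [516. 233.  79.] [510. 233.  87.]
hR [373. 197.  79.] [374. 198.  84.]
hM [442. 214.  85.] [440. 214.  89.]
60-220 [314. 168.] 543 [ 598. -187.  145.] [ 591. -198.   60.] [ 609. -182.  220.]
60-220 [390. 180.] 907 [ 437. -205.  163.] [ 426. -226.   60.] [ 463. -166.  220.]
60-220 [490. 234.] 831 [ 243. -216.   79.] [ 193. -247.   60.] [ 282. -195.   98.]
60-220 [210. 265.] 776 [603. 152. 147.] [599. 141.  61.] [614. 157. 220.]
60-220 [373. 255.] 475 [419. -72.  70.] [ 396. -102.   60.] [446. -51.  74.]
60-220 [518. 314.] 1384 [162.  75. 177.] [150.  42.  99.] [183.  96. 220.]
60-220 [361. 296.] 860 [394.  40.  75.] [367.   5.  60.] [425.  63.  79.]
60-220 [281. 357.] 696 [442. 214.  88.] [369. 193.  60.] [524. 236.  92.]
60-220 [331. 461.] 1685 [317. 309.  63.] [285. 279.  60.] [347. 338
[... 411 characters left out ...]
.]
60-220 [283. 188.] 475 [ 597. -185.  146.] [ 591. -198.   60.] [ 608. -179.  220.]
60-220 [357. 192.] 758 [ 437. -202.  160.] [ 425. -231.   60.] [ 463. -164.  219.]
60-220 [447. 228.] 557 [ 243. -214.   77.] [ 176. -245.   60.] [ 282. -203.   95.]
60-220 [225. 277.] 770 [604. 154. 146.] [598. 144.  60.] [615. 160. 220.]
60-220 [503. 273.] 1222 [162.  74. 174.] [150.  42.  96.] [181.  98. 220.]
60-220 [355. 257.] 344 [419. -69.  69.] [ 395. -101.   60.] [445. -47.  73.]
60-220 [359. 290.] 631 [394.  43.  74.] [366.   7.  60.] [424.  66.  78.]
60-220 [311. 346.] 604 [444. 217.  86.] [369. 196.  60.] [523. 239.  91.]
60-220 [387. 420.] 1110 [314. 313.  62.] [284. 282.  60.] [345. 342.  66.]
```

```bash
python3 - <<'E'
import cv2
a=cv2.imread("pics/scene0.png")[150:260,340:440]; b=cv2.imread("pics/side0.png")[150:260,305:405]
cv2.imwrite("pics/crop1.png",cv2.resize(cv2.hconcat([a,b]),(800,440),interpolation=cv2.INTER_CUBIC))
E
```

```text
(no output)
```

View pics/crop1.png

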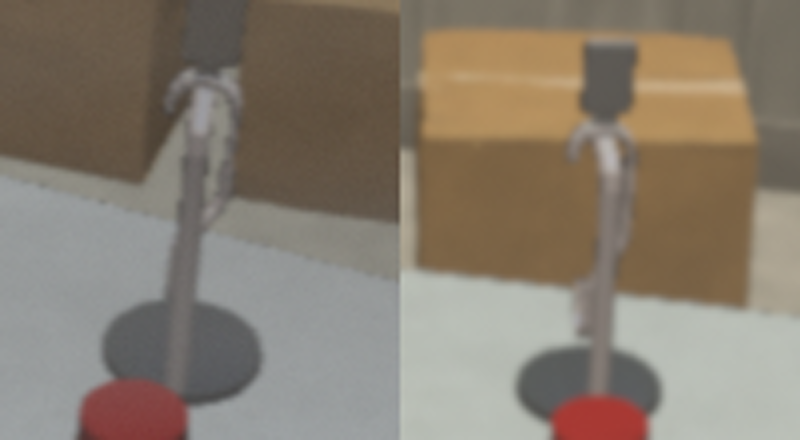

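The crop shows the hook with its free end on the left (world +x), shank on the right (−x) and tab on top. The stand's post is towards the camera (+y), so hook, stand and rack axes are all roughly the world axes. I'll move above the tab and look with the wrist camera.

```bash
python3 -m jog '[[[-0.3,0.2,-0.11,0,0,0.38,1],[-0.3,0.2,-0.11,0,0,0.38,1],[-0.3,0.2,-0.11,0,0,0.38,1],[-0.3,0.2,-0.11,0,0,0.38,1],[-0.3,0.2,-0.11,0,0,0.38,1],[-0.3,0.2,-0.11,0,0,0.38,1],[-0.3,0.2,-0.11,0,0,0.38,1],[-0.3,0.2,-0.11,0,0,0.38,1],[-0.3,0.2,-0.11,0,0,0.38,1],[-0.3,0.2,-0.11,0,0,0.38,1],[-0.3,0.2,-0.11,0,0,0.38,1],[-0.3,0.2,-0.11,0,0,0.38,1]]]'
python3 - <<'E'
from h import *
c,T=wristcap(); print(np.round(T,3)); print(np.round(c["tool_from_camera"],2))
cv2.imwrite("pics/w1.png",c["image"][:,:,::-1]); W=cloud(c,T); np.save("pics/w1.npy",W)
m=(W[...,2]>170)&(W[...,2]<235)&(abs(W[...,0]-440)<60)&(abs(W[...,1]+205)<60)
w=W[m]; v,u=np.nonzero(m); print(len(w),u.min(),u.max(),v.min(),v.max(),w.min(0),w.max(0))
t=W[m&(W[...,2]>212)]; print(len(t),np.median(t,0)); 
print(cv2.minAreaRect(t[:,:2].astype(np.float32)))
E
```

```text
time_s: 1.3
tcp_pos: [408.4, -213.3, 340.9]
tool_rot: [-0.0, -0.001, 1.0, 0.0]
force: [0.2, -0.1, 0.0]
finger_gap: 0.996
finger_force: 0.0
[[-1.00000e-03  9.56000e-01  2.93000e-01  3.33511e+02]
 [ 1.00000e+00  1.00000e-03  2.00000e-03 -2.12754e+02]
 [ 2.00000e-03  2.93000e-01 -9.56000e-01  4.83988e+02]
 [ 0.00000e+00  0.00000e+00  0.00000e+00  1.00000e+00]]
[[   0.     -0.96   -0.29   75.  ]
 [   1.     -0.      0.      0.67]
 [  -0.     -0.29    0.96 -143.04]
 [   0.      0.      0.      1.  ]]
557 312 329 241 282 [ 427.22401782 -217.7641616   170.04590739] [ 454.33389363 -201.44815856  220.42311434]
366 [ 439.5141479  -209.93694594  218.38620841]
((440.46112060546875, -210.3609619140625), (27.330604553222656, 9.997696876525879), 15.64017391204834)
```

View pics/w1.png

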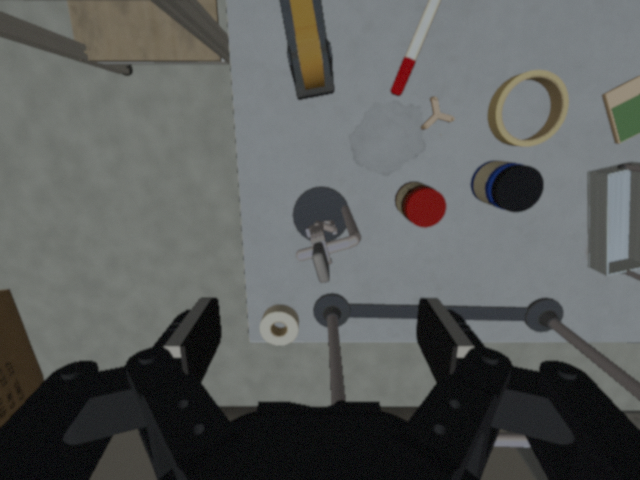

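The wrist view shows the tab at about (320,255), yawed about 15.6°. Next I align with it, descend and grip.

```bash
python3 -m jog '[[[-0.032,0.003,0.05,0,0,-0.15,1],[-0.032,0.003,0.08,0,0,-0.272,1],[-0.032,0.003,0.12,0,0,-0.272,1],[-0.032,0.003,0.157,0,0,-0.272,1],[-0.032,0.003,0.157,0,0,-0.272,1],[-0.032,0.003,0.157,0,0,-0.272,1],[-0.032,0.003,0.157,0,0,-0.272,-1],[-0.032,0.003,0.157,0,0,-0.272,-1],[-0.032,0.003,0.157,0,0,-0.272,-1],[-0.032,0.003,0.157,0,0,-0.272,-1],[-0.032,0.003,0.157,0,0,-0.272,-1],[-0.032,0.003,0.157,0,0,-0.272,-1]]]' 60; python3 -m jog '[[[0,0,0,0,0,0,-1],[0,0,0,0,0,0,-1],[0,0,0,0,0,0,-1]]]'
python3 - <<'E'
from h import *
o=get_obs();print(o["tcp_pos"],R.from_quat(o["tool_rot"],scalar_first=True).as_matrix().round(3))
E
```

```text
time_s: 2.55
tcp_pos: [441.2, -209.7, 184.7]
tool_rot: [0.0, -0.137, 0.991, -0.0]
force: [-0.5, -0.4, 2.3]
finger_gap: 0.106
finger_force: 60.4
time_s: 2.85
tcp_pos: [441.2, -209.7, 184.7]
tool_rot: [0.0, -0.137, 0.991, -0.0]
force: [-0.5, -0.4, 4.1]
finger_gap: 0.107
finger_force: 60.6
[ 441.19668802 -209.69722847  184.65399236] [[-0.962 -0.271  0.001]
 [-0.271  0.962 -0.   ]
 [-0.    -0.001 -1.   ]]
```

```bash
python3 -m jog '[[[0,0,-0.02,0,0,0,-1],[0,0,-0.038,0,0,0,-1],[0,0,-0.038,0,0,0,-1],[0.03,0,-0.038,0,0,0,-1],[0.065,0,-0.038,0,0,0,-1],[0.065,0,-0.038,0,0,0,-1],[0.065,0,-0.08,0,0,0,-1],[0.065,0,-0.122,0,0,0,-1],[0.065,0,-0.122,0,0,0,-1],[0.065,0,-0.122,0,0,0,-1]]]'
python3 - <<'E'
from h import *
o=get_obs();print(o["tcp_pos"],o["force"])
for n in ("scene","side"):
    c=dict(np.load(f"pics/{n}0.npz")); W=cloud(c)
    m=(abs(W[...,0]-600)<25)&(W[...,2]>215)&(W[...,2]<285)&(W[...,1]>-150)&(W[...,1]<120)
    w=W[m]
    for a,b in ((-140,-90),(-90,-40),(-40,10),(10,50),(50,90),(90,120)):
        s=w[(w[:,1]>a)&(w[:,1]<b)]; v=np.median(s,0)-c["origin"]; v[1]=0; v/=np.linalg.norm(v)
        print(n,a,len(s),np.median(s,0).round(1),(np.median(s,0)+4.7*v).round(1),np.percentile(s,[2,98],axis=0).round(0).tolist())
    for s in (-1,1):
        for lo,hi in ((40,130),(130,210)):
            q=W[(abs(W[...,0]-602)<20)&(abs(W[...,1]+15-s*170)<25)&(W[...,2]>lo)&(W[...,2]<hi)]
            v=q.mean(0)-c["origin"]; v[2]=0; v/=np.linalg.norm(v); print("post",s,(np.median(q,0)+6.3*v).round(1))
    m=(W[...,2]>213)&(W[...,2]<285)&(abs(W[...,0]-600)<25)&(W[...,1]>40)&(W[...,1]<110)
    q=W[m]; h,e=np.histogram(q[:,1],bins=np.arange(40,110,4)); print([(e[i],round(float(q[(q[:,1]>e[i])&(q[:,1]<e[i+1])][:,2].max()),0)) for i in range(len(h)) if h[i]])
E
```

```text
time_s: 3.85
tcp_pos: [379.0, -226.7, 305.9]
tool_rot: [0.0, -0.137, 0.991, 0.0]
force: [-0.4, 0.5, -1.4]
finger_gap: 0.11
finger_force: 59.9
[ 378.97265677 -226.72014398  305.87760995] [-0.39397249  0.46526793 -1.39148557]
scene -140 119 [ 598.5 -114.6  244.9] [ 601.8 -114.6  241.6] [[596.0, -139.0, 237.0], [605.0, -92.0, 247.0]]
scene -90 139 [599.6 -65.6 244.3] [602.9 -65.6 241. ] [[596.0, -89.0, 237.0], [607.0, -42.0, 247.0]]
scene -40 154 [600.7 -13.9 244.4] [604.  -13.9 241.1] [[598.0, -39.0, 238.0], [608.0, 10.0, 247.0]]
scene 10 134 [601.7  30.5 244.2] [605.1  30.5 240.9] [[599.0, 10.0, 237.0], [609.0, 48.0, 247.0]]
scene 50 257 [601.8  69.3 245.1] [605.2  69.3 241.8] [[594.0, 56.0, 232.0], [615.0, 89.0, 255.0]]
scene 90 128 [603.2 105.3 244.2] [606.5 105.3 240.9] [[601.0, 91.0, 237.0], [610.0, 120.0, 247.0]]
post -1 [ 600.5 -192.5   88.4]
post -1 [ 600.5 -192.7  171.3]
post 1 [607.8 147.6  88.1]
post 1 [607.6 147.7 172.5]
[(np.int64(40), 246.0), (np.int64(44), 246.0), (np.int64(48), 246.0), (np.int64(52), 252.0), (np.int64(56), 254.0), (np.int64(60), 257.0), (np.int64(64), 2
[... 619 characters left out ...]
08.0, 46.0, 246.0]]
side 50 191 [601.1  70.6 243.7] [603.8  70.6 239.8] [[593.0, 57.0, 230.0], [616.0, 88.0, 253.0]]
side 90 78 [602.8 104.1 243.2] [605.4 104.1 239.4] [[600.0, 91.0, 237.0], [610.0, 119.0, 246.0]]
post -1 [ 599.2 -191.4   86. ]
post -1 [ 599.1 -191.2  172.2]
post 1 [606.5 148.7  87.1]
post 1 [606.8 148.6 171.7]
[(np.int64(40), 245.0), (np.int64(44), 244.0), (np.int64(48), 243.0), (np.int64(56), 250.0), (np.int64(60), 254.0), (np.int64(64), 256.0), (np.int64(68), 251.0), (np.int64(72), 250.0), (np.int64(76), 245.0), (np.int64(80), 245.0), (np.int64(84), 245.0), (np.int64(88), 245.0), (np.int64(92), 245.0), (np.int64(96), 245.0), (np.int64(100), 245.0), (np.int64(104), 245.0)]
```

```bash
python3 -m jog '[[[0,0,-0.03,0,0,0.0,-1],[-0.04,0.03,-0.03,0,0,0.1,-1],[-0.08,0.06,-0.03,0,0,0.2,-1],[-0.12,0.09,-0.03,0,0,0.295,-1],[-0.16,0.12,-0.03,0,0,0.295,-1],[-0.199,0.157,-0.03,0,0,0.295,-1],[-0.199,0.157,-0.01,0,0,0.295,-1],[-0.199,0.157,0.004,0,0,0.295,-1],[-0.199,0.157,0.004,0,0,0.295,-1],[-0.199,0.157,0.004,0,0,0.295,-1]]]'
python3 - <<'E'
from h import *
o=get_obs();print(o["tcp_pos"],o["force"],rot(o["tool_rot"]).round(3).tolist())
for n in("scene","side"):
    c=capture(n); cv2.imwrite(f"pics/{n}1.png",c["image"][:,:,::-1]); W=cloud(c)
    p=o["tcp_pos"]; 
    for lo,hi in ((230,275),(180,228),(145,180)):
        q=W[(abs(W[...,0]-p[0])<45)&(abs(W[...,1]-p[1])<40)&(W[...,2]>lo)&(W[...,2]<hi)]
        if len(q): print(n,lo,len(q),np.median(q,0).round(1),q.min(0).round(),q.max(0).round())
a=cv2.imread("pics/scene1.png")[90:290,180:420]; b=cv2.imread("pics/side1.png")[110:310,160:400]
cv2.imwrite("pics/crop2.png",cv2.resize(cv2.hconcat([a,b]),(800,333),interpolation=cv2.INTER_CUBIC))
E
```

```text
time_s: 4.85
tcp_pos: [527.0, -22.2, 301.3]
tool_rot: [-0.001, 0.01, 1.0, -0.0]
force: [-0.1, 0.6, -0.1]
finger_gap: 0.106
finger_force: 59.9
[527.02736711 -22.16000069 301.30249769] [-0.07924159  0.64365794 -0.06898453] [[-1.0, 0.02, -0.002], [0.02, 1.0, -0.001], [0.002, -0.001, -1.0]]
scene 230 184 [514.  -18.6 257.7] [512. -30. 232.] [549. -13. 275.]
scene 180 196 [529.5  -9.6 203.9] [513. -42. 180.] [541.  -2. 227.]
scene 145 154 [534.4 -29.6 168.8] [529. -43. 159.] [542.  -4. 180.]
side 230 120 [514.7 -16.  257.5] [511. -29. 231.] [548. -11. 275.]
side 180 157 [529.3  -7.4 203.6] [513. -38. 180.] [542.  -1. 227.]
side 145 106 [533.1 -14.5 170.8] [528. -41. 159.] [542.  -1. 180.]
```

View pics/crop2.png

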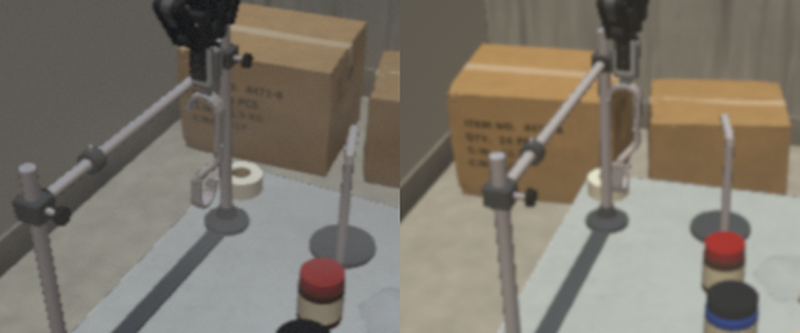

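The crop shows the hook held, curl open toward the bar, slightly tilted (about 3°), with its curl centre near x=530. Now I push it forward over the bar and partly lower it.

```bash
python3 -m jog '[[[-0.04,0,0,0,0,0,-1],[-0.073,0,0,0,0,0,-1],[-0.073,0,0,0,0,0,-1],[-0.073,0,0,0,0,0,-1],[-0.073,0,0,0,0,0,-1]]]'; python3 -m jog '[[[0,0,0.01,0,0,0,-1],[0,0,0.02,0,0,0,-1],[0,0,0.028,0,0,0,-1],[0,0,0.028,0,0,0,-1],[0,0,0.028,0,0,0,-1],[0,0,0.028,0,0,0,-1]]]'
```

```text
time_s: 5.45
tcp_pos: [600.2, -23.9, 303.2]
tool_rot: [0.001, 0.01, 1.0, 0.0]
force: [-0.9, -0.6, -1.1]
finger_gap: 0.104
finger_force: 60.0
time_s: 6.05
tcp_pos: [600.6, -23.6, 274.7]
tool_rot: [0.0, 0.01, 1.0, -0.0]
force: [0.3, 0.1, -1.6]
finger_gap: 0.109
finger_force: 60.0
```

```bash
python3 -m jog '[[[0,0,0.002,0,0,0,-1],[0,0,0.004,0,0,0,-1],[0,0,0.006,0,0,0,-1],[0,0,0.006,0,0,0,-1],[0,0,0.006,0,0,0,-1]]]'; python3 -m jog '[[[0,0,0.001,0,0,0,-1],[0,0,0.002,0,0,0,-1],[0,0,0.002,0,0,0,-1],[0,0,0.002,0,0,0,-1]]]'
```

```text
time_s: 6.55
tcp_pos: [600.4, -23.5, 268.2]
tool_rot: [-0.0, 0.01, 1.0, -0.0]
force: [0.1, -0.3, -0.4]
finger_gap: 0.108
finger_force: 60.0
time_s: 6.95
tcp_pos: [600.4, -23.5, 266.3]
tool_rot: [-0.0, 0.01, 1.0, -0.0]
force: [0.2, 0.3, -0.4]
finger_gap: 0.104
finger_force: 60.0
```

```bash
for i in 1 2; do python3 -m jog '[[[0,0,0.001,0,0,0,-1],[0,0,0.001,0,0,0,-1],[0,0,0.001,0,0,0,-1]]]' | grep -E "tcp|^force"; done
```

```text
tcp_pos: [600.4, -23.5, 265.2]
force: [0.0, -0.1, -1.0]
tcp_pos: [600.4, -23.5, 264.2]
force: [0.1, -0.7, -1.2]
```

```bash
for i in 1 2; do python3 -m jog '[[[0,0,0.001,0,0,0,-1],[0,0,0.001,0,0,0,-1],[0,0,0.001,0,0,0,-1]]]' | grep -E "tcp|^force"; done
```

```text
tcp_pos: [600.5, -23.6, 263.6]
force: [0.1, -0.3, 0.2]
tcp_pos: [600.5, -23.6, 262.9]
force: [-1.5, 1.4, 4.4]
```

Contact felt (about 5 N). Now I slide along the bar toward the collar.

```bash
python3 -m jog '[[[0,0.005,0,0,0,0,-1],[0,0.013,0,0,0,0,-1],[0,0.021,0,0,0,0,-1],[0,0.029,0,0,0,0,-1],[0,0.037,0,0,0,0,-1],[0,0.045,0,0,0,0,-1],[0,0.051,0,0,0,0,-1],[0,0.056,0,0,0,0,-1],[0,0.06,0,0,0,0,-1],[0,0.06,0,0,0,0,-1],[0,0.06,0,0,0,0,-1]]]'; for i in 1 2; do python3 -m jog '[[[0,0.001,0,0,0,0,-1],[0,0.002,0,0,0,0,-1],[0,0.002,0,0,0,0,-1]]]' | grep -E "tcp|^force"; done
```

```text
time_s: 9.25
tcp_pos: [601.8, 37.7, 262.6]
tool_rot: [0.0, 0.01, 1.0, 0.0]
force: [1.0, -0.6, 5.1]
finger_gap: 0.112
finger_force: 61.0
tcp_pos: [601.8, 39.0, 262.6]
force: [0.6, -3.5, 5.6]
tcp_pos: [601.9, 40.9, 262.7]
force: [-0.1, -3.2, 5.5]
```

```bash
for i in 1 2 3; do python3 -m jog '[[[0,0.001,0,0,0,0,-1],[0,0.002,0,0,0,0,-1],[0,0.002,0,0,0,0,-1]]]' | grep -E "tcp|^force"; done
```

```text
tcp_pos: [601.9, 42.9, 262.7]
force: [0.1, -3.5, 4.7]
tcp_pos: [601.9, 45.0, 262.6]
force: [0.3, -3.3, 5.9]
tcp_pos: [602.0, 46.9, 262.7]
force: [-0.4, -3.2, 5.3]
```

```bash
for i in 1 2; do python3 -m jog '[[[0,0.001,0,0,0,0,-1],[0,0.001,0,0,0,0,-1],[0,0.001,0,0,0,0,-1]]]' | grep -E "tcp|^force"; done
```

```text
tcp_pos: [602.0, 47.9, 262.7]
force: [-0.2, -2.3, 5.5]
tcp_pos: [602.0, 48.0, 262.7]
force: [1.3, -6.1, 5.6]
```

Butted against the collar (the hook stalled at y=48 with the force rising). I ease the pressure, release and rise.

```bash
python3 -m jog '[[[0,0,-0.0005,0,0,0,-1],[0,0,-0.0005,0,0,0,-1],[0,0,-0.0005,0,0,0,0],[0,0,-0.0005,0,0,0,0],[0,0,-0.0005,0,0,0,0],[0,0,-0.0005,0,0,0,0],[0,0,-0.02,0,0,0,0],[0,0,-0.05,0,0,0,0],[0,0,-0.09,0,0,0,0],[0,0,-0.13,0,0,0,0],[0,0,-0.13,0,0,0,0]]]'
python3 - <<'E'
from h import *
o=get_obs();print(rot(o["tool_rot"]).round(3).tolist())
for n in("scene","side"):
    c=capture(n); W=cloud(c); cv2.imwrite(f"pics/{n}2.png",c["image"][:,:,::-1])
    for lo,hi in ((262,305),(215,255),(165,205),(110,160)):
        q=W[(abs(W[...,0]-604)<45)&(abs(W[...,1]-45)<(38 if hi<200 else 28))&(W[...,2]>lo)&(W[...,2]<hi)]
        if len(q): print(n,lo,len(q),np.median(q,0).round(1),q.min(0).round(),q.max(0).round())
a=cv2.imread("pics/scene2.png")[100:300,180:420]; b=cv2.imread("pics/side2.png")[110:310,160:400]
cv2.imwrite("pics/crop3.png",cv2.resize(cv2.hconcat([a,b]),(800,333),interpolation=cv2.INTER_CUBIC))
E
```

```text
time_s: 12.45
tcp_pos: [603.1, 48.3, 398.5]
tool_rot: [0.005, 0.01, 1.0, 0.001]
force: [-0.9, -0.7, 0.4]
finger_gap: 0.5
finger_force: 0.0
[[-1.0, 0.021, 0.011], [0.021, 1.0, 0.002], [-0.011, 0.002, -1.0]]
scene 262 383 [598.2  51.5 282.8] [584.  43. 262.] [617.  55. 300.]
scene 215 418 [597.4  53.9 243.6] [588.  17. 215.] [621.  73. 255.]
scene 165 147 [596.4  52.4 181.8] [590.  39. 165.] [616.  65. 205.]
scene 110 219 [616.9  46.3 136. ] [610.  27. 121.] [626.  67. 159.]
side 262 339 [598.8  53.1 281.6] [585.  44. 262.] [616.  57. 298.]
side 215 305 [597.8  56.4 242.8] [587.  20. 216.] [624.  73. 255.]
side 165 122 [595.1  55.3 180. ] [589.  43. 165.] [613.  67. 205.]
side 110 187 [613.7  63.3 137.1] [608.  28. 118.] [623.  70. 160.]
```

View pics/crop3.png

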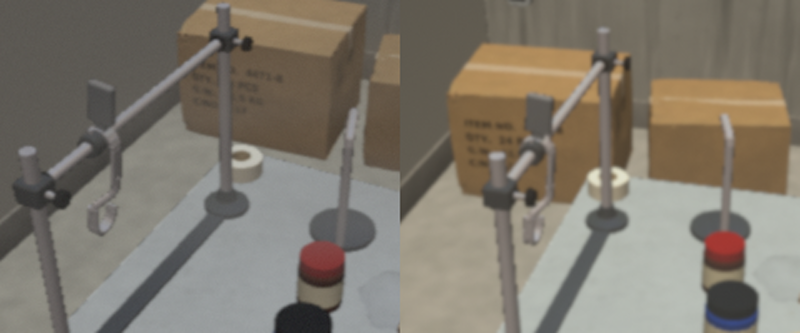

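The hook hangs on the bar against the collar, with its lower curl at crop pixel (103,217), tilted by its own weight as expected. Now the caddy: hover with an 18° lean and check.

```bash
python3 -m jog '[[[0.03,0.01,0,0,0,0,1],[0.07,0.03,0.02,-0.01,-0.08,-0.07,1],[0.11,0.05,0.05,-0.02,-0.16,-0.13,1],[0.15,0.08,0.09,-0.03,-0.24,-0.2,1],[0.19,0.11,0.13,-0.042,-0.312,-0.264,1],[0.22,0.13,0.16,-0.042,-0.312,-0.264,1],[0.244,0.142,0.19,-0.042,-0.312,-0.264,1],[0.244,0.142,0.208,-0.042,-0.312,-0.264,1],[0.244,0.142,0.208,-0.042,-0.312,-0.264,1],[0.244,0.142,0.208,-0.042,-0.312,-0.264,1],[0.244,0.142,0.208,-0.042,-0.312,-0.264,1]]]'
cat > t.py <<'E'
from h import *
o=get_obs(); M=rot(o["tool_rot"]); print(o["tcp_pos"].round(1),M.round(3).tolist())
c,T=wristcap(); cv2.imwrite("pics/w2.png",c["image"][:,:,::-1]); W=cloud(c,T)
m=(W[...,2]>78)&(W[...,2]<100)&(abs(W[...,0]-443)<95)&(abs(W[...,1]-216)<45)
q=W[m]; print(len(q),q.min(0),q.max(0),np.percentile(q[:,2],[5,50,95]))
vx,vy,x0,y0=cv2.fitLine(q[:,:2].astype(np.float32),cv2.DIST_HUBER,0,.01,.01).ravel()
s=(q[:,:2]-[x0,y0])@[vx,vy]; print("yaw",np.arctan2(vy,vx),"ends",s.min(),s.max(),np.array([x0,y0])+(s.min()+s.max())/2*np.array([vx,vy]))
E
python3 t.py
```

```text
time_s: 13.65
tcp_pos: [361.7, 196.1, 185.7]
tool_rot: [0.156, -0.121, 0.98, 0.02]
force: [0.4, 0.2, 0.4]
finger_gap: 1.001
finger_force: 0.0
[361.7 196.1 185.7] [[-0.922, -0.244, 0.301], [-0.232, 0.97, 0.077], [-0.31, 0.001, -0.951]]
1297 [369.28338171 193.86307546  78.09757467] [518.57251168 234.6674455   90.75616274] [83.30452944 88.62721388 89.94330457]
yaw 0.23977262 ends -59.533641419712026 94.25902062649159 [444.14420612 214.93360953]
```

View pics/w2.png

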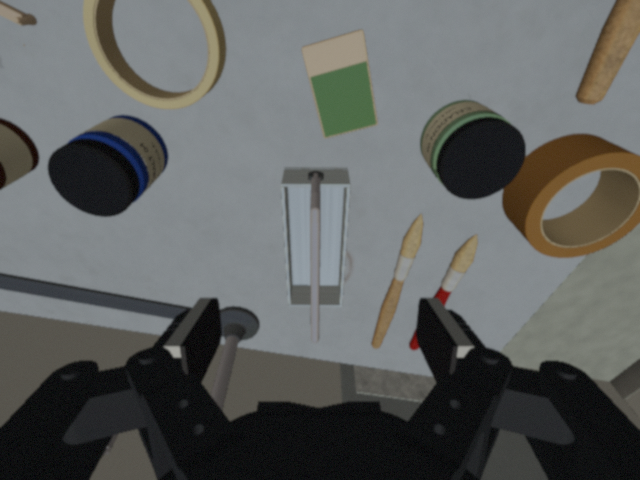

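The wrist view shows the handle vertical at image x≈316, rows 175–340, centred under the tool. Descend and grip.

```bash
python3 -m jog '[[[0.001,-0.001,0.05,0,0,0,1],[0.001,-0.0015,0.09,0,0,0,1],[0.001,-0.0015,0.115,0,0,0,1],[0.001,-0.0015,0.124,0,0,0,1],[0.001,-0.0015,0.124,0,0,0,1],[0.001,-0.0015,0.124,0,0,0,1],[0.001,-0.0015,0.124,0,0,0,-1],[0.001,-0.0015,0.124,0,0,0,-1],[0.001,-0.0015,0.124,0,0,0,-1],[0.001,-0.0015,0.124,0,0,0,-1],[0.001,-0.0015,0.124,0,0,0,-1],[0.001,-0.0015,0.124,0,0,0,-1]]]' 100; python3 -m jog '[[[0,0,0,0,0,0,-1],[0,0,0,0,0,0,-1],[0,0,0,0,0,0,-1]]]'
python3 - <<'E'
from h import *
print(rot(get_obs()["tool_rot"]).round(3).tolist())
E
```

```text
time_s: 14.9
tcp_pos: [397.4, 203.0, 66.3]
tool_rot: [0.155, -0.121, 0.98, 0.019]
force: [-1.5, -0.4, 3.6]
finger_gap: 0.059
finger_force: 97.8
time_s: 15.2
tcp_pos: [397.4, 203.0, 66.3]
tool_rot: [0.155, -0.121, 0.98, 0.019]
force: [-1.0, -0.9, 5.5]
finger_gap: 0.056
finger_force: 98.1
[[-0.922, -0.243, 0.3], [-0.231, 0.97, 0.076], [-0.309, 0.0, -0.951]]
```

```bash
python3 -m jog '[[[-0.008,0,-0.025,0,0,0,-1],[-0.018,0,-0.055,0,0,0,-1],[-0.028,0,-0.085,0,0,0,-1],[-0.034,0,-0.1045,0,0,0,-1],[-0.033,-0.015,-0.105,0.01,0,0.03,-1],[-0.031,-0.045,-0.106,0.027,0,0.083,-1],[-0.029,-0.08,-0.107,0.045,0,0.138,-1],[-0.026,-0.12,-0.108,0.062,0,0.19,-1],[-0.023,-0.16,-0.109,0.075,0,0.23,-1],[-0.020,-0.195,-0.11,0.081,0,0.248,-1],[-0.018,-0.22,-0.11,0.081,0,0.248,-1],[-0.017,-0.235,-0.11,0.081,0,0.248,-1]]]';  python3 -m jog '[[[0,0,0,0,0,0,-1],[0,0,0,0,0,0,-1],[0,0,0,0,0,0,-1],[0,0,0,0,0,0,-1]]]'
cat > m.py <<'E'
from h import *
o=get_obs();M=rot(o["tool_rot"]);print(o["tcp_pos"].round(1),M.round(3).tolist())
for n in("scene","side"):
    c=capture(n); W=cloud(c); cv2.imwrite(f"pics/{n}3.png",c["image"][:,:,::-1])
    q=W[(W[...,0]>580)&(W[...,0]<650)&(abs(W[...,1]-46)<30)&(W[...,2]>110)&(W[...,2]<150)]
    print(n,"curl",len(q),np.median(q,0).round(1),np.percentile(q,[2,98],axis=0).round(1).tolist())
    p=o["tcp_pos"]; h=p[2]+18.7
    q=W[(abs(W[...,1]-p[1])<25)&(W[...,0]>p[0]-30)&(W[...,0]<p[0]+125)&(W[...,2]>h-70)&(W[...,2]<h+12)]
    t=q[(q[:,2]>h-12)]; 
    if len(t): print("handle",len(t),np.percentile(t,[2,50,98],axis=0).round(1).tolist(),"all",q.min(0).round(),q.max(0).round(), "dz/dx",np.polyfit(t[:,0],t[:,2],1)[0].round(3),"dy/dx",np.polyfit(t[:,0],t[:,1],1)[0].round(3))
a=cv2.imread("pics/scene3.png")[100:340,150:450]; b=cv2.imread("pics/side3.png")[110:350,150:450]
cv2.imwrite("pics/crop4.png",cv2.resize(cv2.hconcat([a,b]),(800,320),interpolation=cv2.INTER_CUBIC))
E
python3 m.py
```

```text
time_s: 16.4
tcp_pos: [435.9, -31.7, 173.9]
tool_rot: [0.155, 0.009, 0.988, -0.002]
force: [0.2, -0.7, -2.0]
finger_gap: 0.059
finger_force: 98.3
time_s: 16.8
tcp_pos: [437.0, -28.7, 175.5]
tool_rot: [0.156, 0.007, 0.988, -0.001]
force: [-0.3, -0.2, -1.2]
finger_gap: 0.062
finger_force: 98.3
[437.  -28.7 175.5] [[-0.951, 0.014, 0.308], [0.013, 1.0, -0.005], [-0.308, -0.0, -0.951]]
scene curl 192 [615.   42.3 133.1] [[610.2, 27.7, 122.2], [622.3, 65.3, 148.6]]
handle 527 [[412.2, -32.2, 183.1], [463.6, -26.6, 196.2], [559.6, -11.9, 203.8]] all [408. -53. 124.] [562.  -4. 206.] dz/dx 0.015 dy/dx -0.07
side curl 157 [614.1  54.1 134.8] [[608.7, 30.9, 121.3], [620.6, 68.5, 149.7]]
handle 460 [[411.7, -30.1, 183.2], [464.2, -24.7, 194.4], [560.0, -10.2, 204.6]] all [407. -54. 125.] [562.  -4. 206.] dz/dx -0.001 dy/dx -0.082
```

View pics/crop4.png

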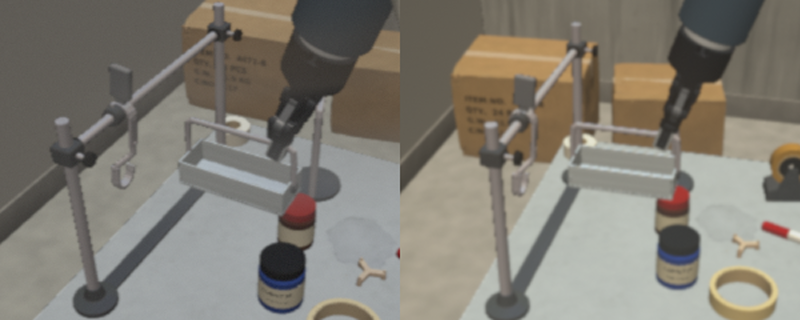

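The crop shows the caddy held level, 408–562 mm in x, clear of the jars, with the hook still at the collar. I go forward under the bar with a slight extra pitch that matches the hook's tilt, then down to entry height.

```bash
python3 -m jog '[[[-0.02,0,0.007,0,-0.02,0,-1],[-0.045,0.001,0.016,0,-0.05,0,-1],[-0.075,0.001,0.028,0,-0.08,0,-1],[-0.105,0.0015,0.039,0,-0.105,0,-1],[-0.123,0.0018,0.0457,0,-0.105,0,-1],[-0.123,0.0018,0.0457,0,-0.105,0,-1],[-0.117,0.0018,0.064,0,-0.105,0,-1],[-0.112,0.0018,0.082,0,-0.105,0,-1],[-0.112,0.0018,0.082,0,-0.105,0,-1],[-0.112,0.0018,0.082,0,-0.105,0,-1],[-0.112,0.0018,0.082,0,-0.105,0,-1]]]'
cat > k.py <<'E'
from h import *
o=get_obs();M=rot(o["tool_rot"]);print(o["tcp_pos"].round(1),M.round(3).tolist())
for n in("scene","side"):
    c=capture(n); W=cloud(c); cv2.imwrite(f"pics/{n}4.png",c["image"][:,:,::-1])
    p=o["tcp_pos"]
    q=W[(W[...,0]>580)&(W[...,0]<650)&(abs(W[...,1]-46)<26)&(W[...,2]>115)&(W[...,2]<150)]
    print(n,"curl",len(q),np.median(q,0).round(1),np.percentile(q,[2,98],axis=0).round(1).tolist())
    for a,b in ((25,45),(45,65),(65,85),(85,105)):
        t=W[(abs(W[...,1]-p[1])<20)&(W[...,0]>p[0]+a)&(W[...,0]<p[0]+b)&(W[...,2]>p[2]+5)&(W[...,2]<p[2]+50)]
        if len(t)>3: print(n,"wire",a,len(t),np.median(t,0).round(1),t[:,2].max().round(1))
E
python3 k.py
```

```text
time_s: 18.0
tcp_pos: [569.8, -29.0, 134.0]
tool_rot: [0.209, 0.007, 0.978, -0.001]
force: [0.2, 0.4, -0.5]
finger_gap: 0.054
finger_force: 98.3
[569.8 -29.  134. ] [[-0.913, 0.014, 0.409], [0.013, 1.0, -0.006], [-0.409, 0.0, -0.913]]
scene curl 193 [615.   42.  133.6] [[610.0, 28.6, 121.5], [622.5, 66.0, 149.2]]
scene wire 25 46 [605.  -27.8 159.3] 164.6
scene wire 45 43 [624.8 -28.1 162.2] 164.7
scene wire 65 15 [638.  -28.2 163.4] 164.7
scene wire 85 15 [660.7 -27.7 164.8] 167.1
side curl 156 [613.9  51.1 134.3] [[608.9, 30.7, 121.0], [621.6, 68.3, 149.1]]
side wire 25 43 [604.2 -26.2 157.5] 163.1
side wire 45 25 [628.8 -26.  161. ] 163.5
side wire 65 31 [642.6 -26.5 160.7] 164.3
side wire 85 12 [668.3 -26.2 165.2] 168.5
```

```bash
python3 -m jog '[[[0.0006,0.01,0.0014,0,0,0,-1],[0.0006,0.023,0.0014,0,0,0,-1],[0.0006,0.036,0.0014,0,0,0,-1],[0.0006,0.047,0.0014,0,0,0,-1],[0.0006,0.056,0.0014,0,0,0,-1],[0.0006,0.064,0.0014,0,0,0,-1],[0.0006,0.07,0.0014,0,0,0,-1],[0.0006,0.075,0.0014,0,0,0,-1],[0.0006,0.077,0.0014,0,0,0,-1],[0.0006,0.077,0.0014,0,0,0,-1],[0.0006,0.077,0.0014,0,0,0,-1]]]'; python3 k.py; python3 - <<'E'
import cv2
a=cv2.imread("pics/scene4.png")[110:260,170:350]; b=cv2.imread("pics/side4.png")[130:280,180:360]
cv2.imwrite("pics/crop5.png",cv2.resize(cv2.hconcat([a,b]),(800,333),interpolation=cv2.INTER_CUBIC))
E
```

```text
time_s: 19.2
tcp_pos: [570.3, 47.4, 130.8]
tool_rot: [0.208, 0.007, 0.978, -0.002]
force: [-1.3, -0.4, -2.3]
finger_gap: 0.055
finger_force: 98.3
[570.3  47.4 130.8] [[-0.914, 0.015, 0.407], [0.014, 1.0, -0.006], [-0.407, -0.0, -0.914]]
scene curl 158 [615.1  47.4 130.8] [[609.8, 29.4, 121.0], [622.8, 65.3, 149.4]]
scene wire 25 167 [607.8  57.9 158.9] 180.4
scene wire 45 73 [620.5  63.  156.8] 165.2
scene wire 65 46 [645.   48.  160.7] 163.6
scene wire 85 32 [666.8  46.4 163. ] 166.4
side curl 152 [613.5  55.4 133.8] [[582.7, 32.5, 121.4], [621.1, 68.0, 149.7]]
side wire 25 145 [605.8  58.  158.3] 180.8
side wire 45 68 [620.9  52.  155.3] 161.3
side wire 65 7 [637.7  50.2 158.1] 159.0
side wire 85 12 [673.2  49.8 160.5] 164.0
```

View pics/crop5.png

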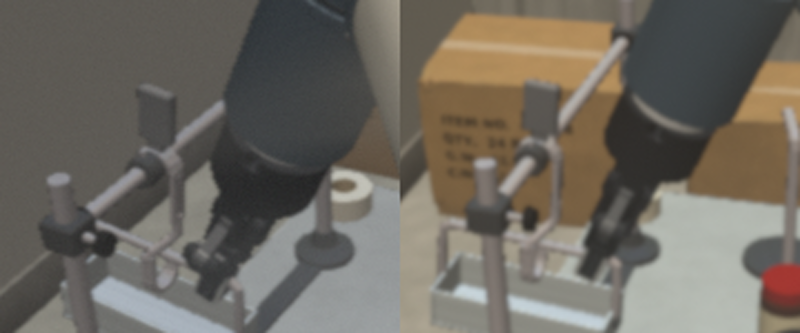

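The handle runs through the mouth of the lower curl and the hook is undisturbed. Now I lower it into the bowl.

```bash
python3 -m jog '[[[0.0022,0,0.005,0,0,0,-1],[0.0045,0,0.01,0,0,0,-1],[0.0065,0,0.0146,0,0,0,-1],[0.0081,0,0.0183,0,0,0,-1],[0.0081,0,0.0183,0,0,0,-1],[0.0081,0,0.0183,0,0,0,-1]]]'|grep -E "tcp|^force"; for i in 1 2 3; do python3 -m jog '[[[0.0004,0,0.001,0,0,0,-1],[0.0008,0,0.0018,0,0,0,-1],[0.0008,0,0.0018,0,0,0,-1],[0.0008,0,0.0018,0,0,0,-1]]]' | grep -E "tcp|^force"; done
```

```text
tcp_pos: [570.4, 47.5, 110.8]
force: [0.6, -0.3, -1.5]
tcp_pos: [570.4, 47.6, 109.0]
force: [0.3, -0.5, -1.3]
tcp_pos: [570.3, 47.5, 106.9]
force: [0.1, 0.3, -1.1]
tcp_pos: [570.4, 47.6, 105.0]
force: [-0.4, -0.5, -2.1]
```

```bash
for i in 1 2 3; do python3 -m jog '[[[0.0004,0,0.0009,0,0,0,-1],[0.0004,0,0.0009,0,0,0,-1],[0.0004,0,0.0009,0,0,0,-1]]]' | grep -E "tcp|^force"; done
```

```text
tcp_pos: [570.6, 47.7, 104.3]
force: [-0.4, -1.2, -0.0]
tcp_pos: [570.7, 47.7, 103.4]
force: [-0.8, -1.0, 1.5]
tcp_pos: [570.7, 47.7, 102.4]
force: [-1.8, 0.0, 3.0]
```

Contact: the hook carries the load. I swing the assembly back to vertical before letting go.

```bash
python3 -m jog '[[[0.0017,0,-0.0015,0,0.017,0,-1],[0.0034,0,-0.0031,0,0.035,0,-1],[0.0051,0,-0.0046,0,0.052,0,-1],[0.0068,0,-0.0062,0,0.07,0,-1],[0.0085,0,-0.0077,0,0.088,0,-1],[0.0103,0,-0.0093,0,0.105,0,-1],[0.0103,0,-0.0093,0,0.105,0,-1],[0.0103,0,-0.0093,0,0.105,0,-1]]]'; python3 k.py
```

```text
time_s: 22.8
tcp_pos: [557.5, 47.8, 106.5]
tool_rot: [0.157, 0.007, 0.988, -0.001]
force: [-0.0, -0.2, 5.1]
finger_gap: 0.058
finger_force: 100.2
[557.5  47.8 106.5] [[-0.951, 0.015, 0.309], [0.014, 1.0, -0.005], [-0.309, -0.0, -0.951]]
scene curl 280 [609.2  49.1 131. ] [[585.9, 29.1, 123.4], [647.0, 65.5, 147.9]]
scene wire 25 42 [593.2  49.7 129.5] 133.0
scene wire 45 209 [609.2  50.3 134.1] 156.1
scene wire 65 28 [636.5  49.  129.8] 133.5
scene wire 85 44 [653.   48.6 130.4] 133.1
side curl 255 [607.5  51.  129.1] [[581.4, 30.8, 121.8], [637.4, 67.6, 149.0]]
side wire 25 46 [592.7  50.6 127.1] 130.6
side wire 45 177 [608.2  62.8 135.7] 156.3
side wire 65 40 [630.8  50.2 128.1] 131.8
side wire 85 7 [660.5  50.8 127. ] 132.2
```

```bash
python3 -m jog '[[[-0.0003,0,-0.0008,0,0,0,-1],[-0.0003,0,-0.0008,0,0,0,-1],[-0.0003,0,-0.0008,0,0,0,-1]]]' 20; python3 -m jog '[[[0,0,0,0,0,0,-0.6],[0,0,0,0,0,0,-0.3],[0,0,0,0,0,0,0],[0,0,0,0,0,0,0],[0,0,0,0,0,0,0.2],[0,0,-0.01,0,0,0,0.2],[0,0,-0.03,0,0,0,0.2],[0,0,-0.06,0,0,0,0.2],[0,0,-0.1,0,0,0,0.2],[0.04,0,-0.12,0,0,0,0.2],[0.08,0,-0.12,0,0,0,0.2],[0.08,0,-0.12,0,0,0,0.2]]]'; python3 -m jog '[[[0,0,0,0,0,0,0.2],[0,0,0,0,0,0,0.2],[0,0,0,0,0,0,0.2],[0,0,0,0,0,0,0.2],[0,0,0,0,0,0,0.2],[0,0,0,0,0,0,0.2],[0,0,0,0,0,0,0.2],[0,0,0,0,0,0,0.2],[0,0,0,0,0,0,0.2],[0,0,0,0,0,0,0.2],[0,0,0,0,0,0,0.2],[0,0,0,0,0,0,0.2]]]'
cat > f.py <<'E'
from h import *
print(get_obs()["time_s"])
for n in("scene","side"):
    c=capture(n); W=cloud(c); cv2.imwrite(f"pics/{n}5.png",c["image"][:,:,::-1])
    q=W[(W[...,0]>520)&(W[...,0]<690)&(abs(W[...,1]-48)<45)&(W[...,2]>30)&(W[...,2]<118)]
    print(n,"caddy",len(q),q.min(0).round(1),q.max(0).round(1))
    for a,b in ((545,565),(565,585),(630,645),(645,665)):
        t=W[(abs(W[...,1]-48)<25)&(W[...,0]>a)&(W[...,0]<b)&(W[...,2]>105)&(W[...,2]<150)]
        if len(t)>3: print(n,"wire",a,len(t),np.median(t,0).round(1))
    t=W[(abs(W[...,1]-48)<25)&(abs(W[...,0]-604)<30)&(W[...,2]>262)&(W[...,2]<310)]; print("tab",np.median(t,0).round(1),t.min(0).round(),t.max(0).round())
E
python3 f.py
```

```text
time_s: 23.2
tcp_pos: [557.0, 47.7, 107.0]
tool_rot: [0.156, 0.007, 0.988, -0.001]
force: [-1.5, 0.3, 3.3]
finger_gap: 0.056
finger_force: 100.1
time_s: 24.4
tcp_pos: [438.9, 47.8, 194.8]
tool_rot: [0.155, 0.007, 0.988, -0.001]
force: [0.6, -0.1, -0.2]
finger_gap: 0.601
finger_force: 0.0
time_s: 25.6
tcp_pos: [444.1, 49.5, 196.6]
tool_rot: [0.156, 0.007, 0.988, -0.001]
force: [0.6, 0.6, -0.4]
finger_gap: 0.601
finger_force: 0.0
25.6
scene caddy 3031 [526.7  14.7  37.4] [687.9  81.5 117.8]
scene wire 545 52 [554.9  50.3 128.1]
scene wire 565 52 [575.1  50.1 128.9]
scene wire 630 33 [637.6  48.2 132.3]
scene wire 645 45 [654.9  47.7 133. ]
tab [600.5  51.5 282.5] [587.  41. 262.] [619.  55. 300.]
side caddy 2576 [526.3  16.4  36.7] [686.7  83.5 117.9]
side wire 545 47 [555.1  52.3 125.5]
side wire 565 48 [575.2  52.3 127. ]
side wire 630 22 [634.8  50.2 129.8]
side wire 645 13 [662.6  49.  130.1]
tab [601.1  53.1 281.6] [588.  47. 262.] [617.  57. 298.]
```

```bash
W='[[[0,0,0,0,0,0,0.2],[0,0,0,0,0,0,0.2],[0,0,0,0,0,0,0.2],[0,0,0,0,0,0,0.2],[0,0,0,0,0,0,0.2],[0,0,0,0,0,0,0.2],[0,0,0,0,0,0,0.2],[0,0,0,0,0,0,0.2],[0,0,0,0,0,0,0.2],[0,0,0,0,0,0,0.2],[0,0,0,0,0,0,0.2],[0,0,0,0,0,0,0.2]]]'; echo skip
python3 -m jog '[[[0,0,0,0,0,0,0.2],[0,0,0,0,0,0,0.2],[0,0,0,0,0,0,0.2],[0,0,0,0,0,0,0.2],[0,0,0,0,0,0,0.2],[0,0,0,0,0,0,0.2],[0,0,0,0,0,0,0.2],[0,0,0,0,0,0,0.2],[0,0,0,0,0,0,0.2],[0,0,0,0,0,0,0.2],[0,0,0,0,0,0,0.2],[0,0,0,0,0,0,0.2]]]' >/dev/null
python3 -m jog '[[[0,0,0,0,0,0,0.2],[0,0,0,0,0,0,0.2],[0,0,0,0,0,0,0.2],[0,0,0,0,0,0,0.2],[0,0,0,0,0,0,0.2],[0,0,0,0,0,0,0.2],[0,0,0,0,0,0,0.2],[0,0,0,0,0,0,0.2],[0,0,0,0,0,0,0.2],[0,0,0,0,0,0,0.2],[0,0,0,0,0,0,0.2],[0,0,0,0,0,0,0.2]]]' >/dev/null
python3 -m jog '[[[0,0,0,0,0,0,0.2],[0,0,0,0,0,0,0.2],[0,0,0,0,0,0,0.2],[0,0,0,0,0,0,0.2],[0,0,0,0,0,0,0.2],[0,0,0,0,0,0,0.2],[0,0,0,0,0,0,0.2],[0,0,0,0,0,0,0.2],[0,0,0,0,0,0,0.2],[0,0,0,0,0,0,0.2],[0,0,0,0,0,0,0.2],[0,0,0,0,0,0,0.2]]]' >/dev/null
python3 f.py
python3 -m jog '[[[0,0,0,0,0,0,0.2],[0,0,0,0,0,0,0.2],[0,0,0,0,0,0,0.2]]]' >/dev/null; python3 f.py; python3 - <<'E'
import cv2
a=cv2.imread("pics/scene5.png")[80:380,150:420]; b=cv2.imread("pics/side5.png")[100:400,150:420]
cv2.imwrite("pics/crop6.png",cv2.resize(cv2.hconcat([a,b]),(800,444),interpolation=cv2.INTER_CUBIC))
E
```

```text
skip
29.3
scene caddy 3027 [526.3  15.   37.6] [687.8  80.9 117.5]
scene wire 545 52 [555.3  50.5 127.5]
scene wire 565 50 [574.3  50.  128.5]
scene wire 630 37 [637.6  48.5 131.5]
scene wire 645 44 [655.   47.2 132.2]
tab [600.4  51.4 282.8] [588.  43. 262.] [620.  55. 300.]
side caddy 2575 [526.1  16.4  36.6] [687.   83.6 117.9]
side wire 545 48 [554.9  52.2 125.4]
side wire 565 48 [575.   51.8 126.8]
side wire 630 22 [634.4  50.4 130. ]
side wire 645 13 [662.7  49.8 130.9]
tab [601.1  52.9 281.4] [588.  45. 262.] [617.  57. 298.]
29.7
scene caddy 3032 [526.2  15.8  38.8] [685.9  80.8 117.9]
scene wire 545 52 [556.1  50.5 128. ]
scene wire 565 49 [575.1  50.  129.1]
scene wire 630 35 [637.7  48.2 132.1]
scene wire 645 45 [654.8  47.9 133.2]
tab [600.4  51.5 282.8] [588.  43. 262.] [618.  55. 300.]
side caddy 2584 [526.   15.   37.6] [686.7  84.2 117.9]
side wire 545 49 [554.3  51.8 125.3]
side wire 565 46 [574.7  52.  126.4]
side wire 630 21 [634.5  50.  129.5]
side wire 645 12 [661.5  50.7 130.7]
tab [601.4  53.2 281.5] [588.  45. 262.] [616.  58. 298.]
```

View pics/crop6.png

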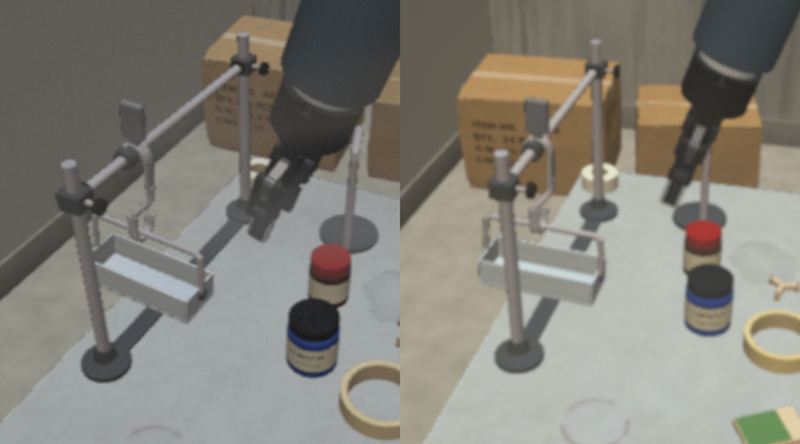

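The final view shows the caddy hanging from the curl, about 3° off level, still over 4 s, with its floor about 38 mm above the table. The hook is at the collar, the jars are untouched and the arm is clear.

```bash
python3 -c "
from bench import *
print(close_job())"
```

```text
the job is handed in; nothing more can be done
None
```

I handed the job in at about 30 s: the hook rests on the bar against the stop collar, and the caddy hangs from its lower curl, still, about 3° off level, roughly 38 mm clear of the table, with both jars untouched.

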